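# Unpin and open the bead mill's jar

## Task

Open the red bead mill: draw the yellow-handled locking pin out of its bracket and lay it in the open notch rest along the mill's front, its shank in both notches and its handle upright. Only then lift the lid off the steel jar by its black knob and set it down, without dropping or tipping it over, flat and knob up in the middle of the white tray. Leave the other things on the bench where they stand.

Things in the scene. Friction and masses are not known exactly. Their poses are not given: they have to be found in the camera images.
- mill: Fixed red bench bead mill, turned about z only. Base spans x -110 to 100, y -90 to 125 mm from its origin, top 50 mm above the bench (origin at bench level). Its -x side is the front, z up. On it: an open steel jar (jar_mouth), before it a two-cheek aluminium bracket (bore), and at the front edge the notch rest (notch).
- bore (a point): Middle of the bracket's square bore (13.5 mm wide, along y), 115 mm above the bench; axes as the mill's. Cheeks 8 mm thick, at y 15 to 23 and -23 to -15 mm from here, 30 mm wide in x, tops 16.5 mm above here. The pin home in it lies over the lid's tongue and locks the lid. Draw it straight to -y; clear after about 65 mm.
- notch (a point): Where the pin's origin belongs when parked: 63 mm before (-x of) the bore, 80 mm above the bench; axes as the mill's. Two 8 mm saddle plates, at y -30 and +22 mm from here, each with a notch open at the top, 17 mm wide in x, its floor 5 mm below and its rim 11 mm above here. Parked, the pin lies along y, handle at -y.
- pin: Loose locking pin, 80 g: square steel shank 10 mm thick, 100 mm long along y; at its -y end an upright yellow handle 16 (x) by 14 (y) by 50 mm high. Origin on the shank's axis, 38 mm from the +y tip, 69 mm from the handle's middle; z up. Handle from 5 mm below to 45 mm above the axis. Starts in the bore, yaw as the mill's, origin within 6 mm of bore.
- pin_grip (a point): Middle of the part of the yellow handle to grip, 27 mm above the shank's axis (18 mm below the handle's top).
- lid: Loose lid, about 250 g. Origin under its spigot (radius 27, 10 mm high, hangs in the jar), z up. Above: steel disc, radius 38, 8 mm thick, with a tongue 24 mm wide reaching 76 mm from the axis to -x, between the cheeks, 3 mm free each side. On top a square black knob 22 by 22 by 34 mm, sides along x and y, top 52 mm above the origin. Yaw starts as the mill's.
- lid_knob (a point): In the knob, on the lid's axis, 40 mm above the lid's origin (12 mm below the knob's top): a good grip height.
- jar_mouth (a point): Centre of the jar's rim, 100 mm above the bench; jar outer radius 34 mm, inner 30 mm. The lid's disc rests on the rim, so the lid's origin starts 10 mm below here.
- white_tray: Fixed shallow white tray, 180 by 180 by 10 mm high, floor and walls 4 mm thick; origin under its middle at bench level, so its floor is at z 4 mm. It and the blue tray may be on either side of the mill.
- blue_tray: Fixed shallow blue tray, same size and frame as the white one, holding two vials; not used.
- vial_a: Bystander: small capped vial in the blue tray, 26 mm across, 45 mm high; origin under its middle.
- vial_b: Bystander: another such vial in the blue tray.
- sample_jar: Bystander: clear jar with a black cap behind the mill, 48 mm across, 65 mm high; origin under its middle.
- beaker: Bystander: small open glass beaker behind the mill, 48 mm across, 60 mm high; origin under its middle.
- orange_bottle: Bystander: clear bottle with orange cap, 68 mm across, 160 mm high; origin under its middle.
- amber_bottle: Bystander: amber bottle with black cap, 68 mm across, 170 mm high; origin under its middle.

How it is judged:
By the outcome, as a careful person would: the job done as asked, in the order asked, and still so for the second after the job is handed in, with the robot touching nothing.
It also fails if it takes over 54 s, if anything falls off the work surface, if the arm or the gripper's body presses on something with over 40 N, if the wrist force passes 120 N, or if a joint passes its speed limit or range.

## Robot

A 6-joint arm with a two-finger parallel gripper is mounted at the origin on the work surface. World frame = base frame: x ahead of the robot, y to its left, z up, the work surface at z = 0. Lengths are in m, angles in rad, forces in N, time in s.
With the tool pointing down it reaches from about 0.35 to 0.775 m from the base axis. Payload 7.3 kg.
Tool frame: the origin (TCP) lies midway between the tips of the shut fingers; the grasp point (between the pads) lies 19 mm behind it (tcp_to_grasp is the distance from the TCP to the grasp point, in m); z points along the fingers, y is the line along which they close (so a half turn about z gives the same grasp; the last joint's range is limited). The gripper opens to 92 mm and grips with 3 to 60 N. Pads are 19 mm wide; open, the fingers measure 130 mm over their backs; the gripper's body (75 mm by 190 mm) begins 47 mm behind the grasp point.
Start: joints at [0.959, 0.342, 1.524, -0, 1.275, -0.146], TCP at [0.236, 0.469, 0.227] pointing down, gripper open.
Joint ranges: [-2.53, 2.53], [-0.77, 2.02], [0.04, 2.7], [-1, 4.14], [0.28, 2.66], [-3.11, 3.11]. Speed limits (rad/s): [2.57, 2.57, 3.14, 3.14, 3.14, 3.14].

## Interface

Orientations are given as [roll, pitch, yaw] about the fixed x, y, z axes, in that order (R = Rz(yaw) Ry(pitch) Rx(roll)).
In Python, from cell import observe, read_camera, calibration, hand_in, tcp_to_grasp gives the robot as it stands.
- The arm moves only by the tool send_rows, never from a script. Its argument "targets" is a list of rows, each a list of 5 numbers: the opening, from 0 (shut) to 1 (fully open), then the shift along the world's x, y, z in m, then the turn about the world's z in rad. A call has 1 to 5 rows; each row shifts and turns the commanded pose from where the row before left it; what a row does not reach is not made up. A row lasts 1/10 s, in which the tool goes at most 50 mm and 8.59 degrees, less where a joint would pass 70% of its speed; a pose out of reach is approached as far as the arm can. A call is refused whole if a number of a shift passes 0.05 or a number of a turn 0.15, either way. A call with a gripper value outside its range is refused whole. The fingers move at their own pace and stop on an object; "grip_force" is the grip in N (left out, the last holds). Time passes only in rows, so rows that do not move let the fingers close. It gives the time, the measured TCP pose, the force, the opening and the grip force at its end, in the units of the state.
- observe(): the state, without advancing time (a new reading comes with each control period).
- read_camera(name): name is "scene" or "top" or "wrist"; returns (picture, depth): 480x640x3 uint8, red, green, blue; 480x640 float32, m along the optical axis (not along the pixel's ray), 0 where there is no reading.
- calibration(name): a dict with "intrinsics" (3x3 intrinsics, pixels), "world_to_cam" (4x4, takes a point from world to camera coordinates); the wrist camera has in their place "hand_eye" (4x4, takes a point from camera to tool coordinates, whose origin is the TCP and whose axes are the flange's). Camera axes: x right, y up, looking along -z (the intrinsics and any distortion apply to the point x, -y, -z); pixel columns grow to the right and rows downward; lengths in m; the calibration is good to about 2 mm. A picture is of the moment at which its call begins: read the wrist's pose just before it. calibration takes no time and is no camera call.
- hand_in(): hands the job in; it is judged then, once.
The state is a dict: "time": time; "qpos": joint angles; "qvel": joint speeds; "joint_efforts": joint torques, N m; "tool_pos": TCP position; "tool_rot": TCP orientation; "contact_force": force on the tool from outside, world axes, zero at the start; "torque": the same for the moment, N m; "opening": finger opening in m; "grip_force": force on a finger pad.
Only numpy, scipy, OpenCV 4.12 (cv2) and the standard library are available. Lean on these libraries where they do the work, as an engineer would, in place of code of your own. Each camera call takes 0.05 s, during which the arm holds its last target. There are 200 camera calls.

## Working session

There is one attempt and no reset: what is moved stays moved. The work goes in short steps, Python scripts to look and compute and a tool call to move; the robot and the scene stay as the last step left them, time stands still between calls to the robot, and variables do not carry over. Pictures are saved under pics/ and viewed, at most 10 in all, crops included, and the job is handed in when it is done.

Besides the shell and the picture viewer there is one more tool, called as a command line: name --pt "numbers of a row" for each row, then --argument value for the rest. send_rows: Moves the arm, as the interface text tells. Its arguments: {"type":"object","properties":{"targets":{"type":"array","items":{"type":"array","items":{"type":"number"}}},"grip_force":{"type":"number"}},"required":["targets"]}

```bash
mkdir -p pics; ls
python3 - <<'E'
from cell import *
import cv2,numpy as np
print(observe(), tcp_to_grasp)
for n in("top","scene"):
    p,d=read_camera(n); cv2.imwrite(f"pics/{n}0.png",p[:,:,::-1]); np.save(f"pics/{n}0.npy",d)
    print(n,calibration(n))
print(calibration("wrist"))
E
```

```text
pics
{'time': 0.0, 'qpos': array([ 9.58973697e-01,  3.42722359e-01,  1.52500027e+00, -7.81210735e-06,
        1.27539006e+00, -1.45992385e-01]), 'qvel': array([ 1.46201167e-04, -9.02647895e-04, -1.18955356e-03, -1.88196057e-03,
        9.10751803e-04, -3.80330913e-05]), 'joint_efforts': array([ 4.00358276e-04, -4.31237805e+01, -2.44218779e+01,  7.20829703e-02,
        5.61530620e-02, -1.64048947e-04]), 'tool_pos': array([0.23555949, 0.46874263, 0.22605099]), 'tool_rot': array([-3.14008770e+00, -2.13735861e-04,  2.67576453e+00]), 'contact_force': array([ 0.8793947 , -0.1620913 , -0.09508147]), 'torque': array([0.01695519, 0.00899771, 0.0221666 ]), 'grip_force': 0.0, 'opening': 0.09169833359429562} 0.0188
top {'intrinsics': array([[462.52927111,   0.        , 322.5588042 ],
       [  0.        , 462.52927111, 236.5803781 ],
       [  0.        ,   0.        ,   1.        ]]), 'world_to_cam': array([[-3.42864826e-03, -9.99894251e-01,  1.41326099e-02,
         1.15724467e-02],
       [ 9.83465094e-01, -8.12683187e-04,  1.81095965e-01,
        -5.63900474e-01],
       [-1.81065329e-01,  1
[... 406 characters left out ...]
-0.46783082, -0.23053572,  0.8532219 ,  0.17846871],
       [ 0.76205902,  0.38375577,  0.52153386, -1.70389709],
       [ 0.        ,  0.        ,  0.        ,  1.        ]])}
{'intrinsics': array([[375.89758378,   0.        , 321.45283995],
       [  0.        , 375.89758378, 245.0733603 ],
       [  0.        ,   0.        ,   1.        ]]), 'hand_eye': array([[-6.06879470e-04,  9.58836675e-01,  2.83957501e-01,
         7.50518416e-02],
       [ 9.99999211e-01,  8.94111574e-04, -8.81920631e-04,
        -7.59964343e-04],
       [-1.09950753e-03,  2.83956742e-01, -9.58836462e-01,
        -1.57869002e-01],
       [ 0.00000000e+00,  0.00000000e+00,  0.00000000e+00,
         1.00000000e+00]])}
```

View pics/top0.png

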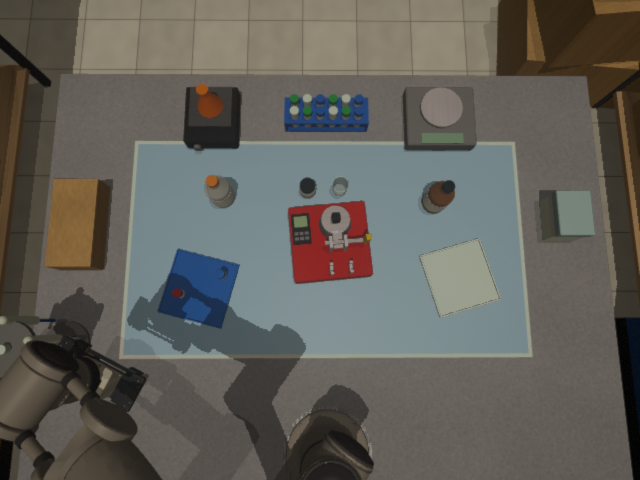

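View pics/scene0.png

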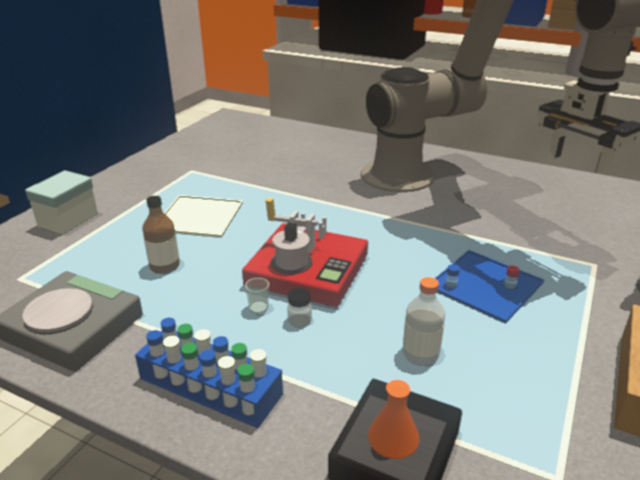

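The top view shows the red mill around (330,243) with its front towards the robot, the yellow handle at (368,237), the knob at (336,217) and the notch plates at (332,268) and (352,267). The white tray is on the right at (459,277). The scene view agrees with this.

```bash
cat > h.py <<'E'
from cell import *
import cv2,numpy as np
from scipy.spatial.transform import Rotation as Rn
def cam(n,st=None):
    c=calibration(n);K=c["intrinsics"]
    if n=="wrist":
        T=np.eye(4);T[:3,:3]=Rn.from_euler("xyz",st["tool_rot"]).as_matrix();T[:3,3]=st["tool_pos"]
        return K,T@c["hand_eye"]
    return K,np.linalg.inv(c["world_to_cam"])
def onplane(uv,z,K,C):
    uv=np.atleast_2d(uv).astype(float)
    r=np.c_[(uv[:,0]-K[0,2])/K[0,0],-(uv[:,1]-K[1,2])/K[1,1],-np.ones(len(uv))]@C[:3,:3].T
    return C[:3,3]+r*((z-C[2,3])/r[:,2])[:,None]
def proj(P,K,C):
    p=(np.atleast_2d(P)-C[:3,3])@C[:3,:3]
    return np.c_[K[0,2]-K[0,0]*p[:,0]/p[:,2],K[1,2]+K[1,1]*p[:,1]/p[:,2]]
def big(m):
    c=max(cv2.findContours(m.astype(np.uint8),0,1)[0],key=cv2.contourArea);return c[:,0]
def mill_pts(o,yaw):  # o = bore xy
    c,s=np.cos(yaw),np.sin(yaw);R=np.array([[c,-s],[s,c]])
    return lambda x,y:np.array(o)+R@[x,y]
E
python3 - <<'E'
from h import *
p=cv2.imread("pics/top0.png");K,C=cam("top")
h=cv2.cvtColor(p,cv2.COLOR_BGR2HSV);H,S,V=h[...,0],h[...,1],h[...,2]
roi=np.zeros(H.shape,bool);roi[150:330,260:520]=1
def rect(m,z):
    c=big(m);q=onplane(c,z,K,C)[:,:2]*1000
    r=cv2.minAreaRect(q.astype(np.float32));print(np.round(cv2.boxPoints(r),1).tolist(),np.round(r[0],1),np.round(r[1],1),r[2])
rect(((H<6)|(H>174))&(S>150)&(V>80)&roi,.05)
rect((H>20)&(H<33)&(S>150)&(V>80)&roi,.16)
w=(V>170)&(S<60)&roi;w[:,:400]=0
rect(w,.008)
E
```

```text
[[439.70001220703125, 85.80000305175781], [459.3999938964844, -122.5999984741211], [664.2999877929688, -103.30000305175781], [644.5999755859375, 105.0999984741211]] [552.   -8.7] [205.9 209.3] 5.399567604064941
[[532.4000244140625, -105.9000015258789], [550.4000244140625, -106.30000305175781], [550.5999755859375, -93.9000015258789], [532.7000122070312, -93.5]] [541.5 -99.9] [12.4 18. ] 88.73760223388672Traceback (most recent call last):
  File "<stdin>", line 11, in <module>
  File "<stdin>", line 6, in rect
  File "h.py", line 18, in big
    c=max(cv2.findContours(m.astype(np.uint8),0,1)[0],key=cv2.contourArea);return c[:,0]
ValueError: max() iterable argument is empty
```

send_rows --pt "1 0.02 -0.04 0.025 0.05" --pt "1 0.02 -0.04 0.025 0.05" --pt "1 0.02 -0.04 0.025 0.05" --pt "1 0.02 -0.04 0.025 0.05" --pt "1 0.02 -0.04 0.02 0.05"

```text
time: 0.6
tool_pos: [0.3342, 0.2714, 0.3455]
tool_rot: [3.141, 0.001, 2.928]
contact_force: [1.1, -0.0, 0.9]
opening: 0.0914
grip_force: 0.0
```

send_rows --pt "1 0.02 -0.045 0.01 0.05" --pt "1 0.02 -0.045 0 0.05" --pt "1 0.02 -0.045 0 0.05" --pt "1 0.02 -0.045 0 0.05" --pt "1 0.02 -0.045 0 0.05"

```text
time: 1.1
tool_pos: [0.434, 0.0462, 0.3542]
tool_rot: [3.141, -0.0, -3.105]
contact_force: [0.5, 0.4, 0.2]
opening: 0.0922
grip_force: 0.0
```

send_rows --pt "1 0.02 -0.045 0 0.05" --pt "1 0.02 -0.045 0 0.01" --pt "1 0 0 0 0" --pt "1 0 0 0 0"

```text
time: 1.5
tool_pos: [0.4736, -0.0425, 0.3535]
tool_rot: [3.14, -0.002, -3.05]
contact_force: [-0.5, 0.9, 0.9]
opening: 0.0917
grip_force: 0.0
```

Run:
```python
from h import *
st=observe();p,d=read_camera("wrist");cv2.imwrite("pics/w1.png",p[:,:,::-1]);np.save("pics/w1.npy",d)
np.save("pics/w1s.npy",st,allow_pickle=True);print(st["tool_pos"],st["tool_rot"],st["qpos"],st["time"])
p,d=read_camera("top");p=p[:,:,::-1];K,C=cam("top");print(p[277,459])
m=(p.min(2)>110)&(p[...,2]>p[...,0]*1.05);m[:,:405]=0;m[:230]=0;m[325:]=0;m[:,510:]=0
q=onplane(big(m),.009,K,C)[:,:2].astype(np.float32)*1000;r=cv2.minAreaRect(q);print(r)
```

```text
[ 0.47362325 -0.04250239  0.35351373] [ 3.14047034e+00 -1.71404878e-03 -3.05003236e+00] [-2.51188430e-01  1.80176220e-01  1.39803038e+00  4.80990032e-04
  1.56537758e+00 -1.91354718e+00] 1.5
[145 162 157]
((457.60186767578125, -371.7440490722656), (177.92311096191406, 179.09388732910156), 16.268831253051758)
```

View pics/w1.png

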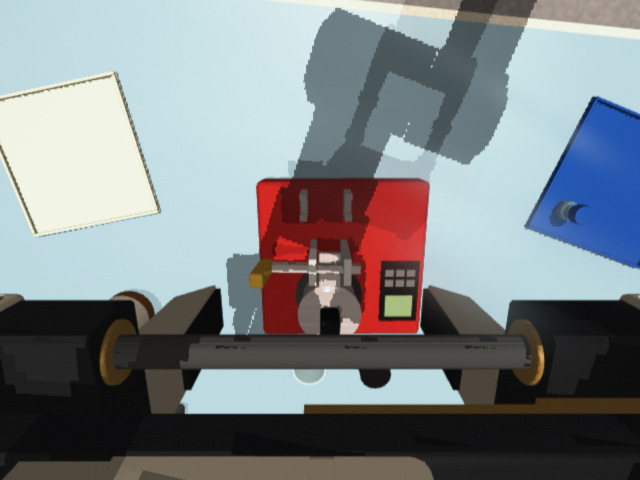

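Wrist view: the mill fills (258–430, 180–333). The pin handle is at (262,272), the saddle plates at (303,205) and (347,205), the cheeks around (315–347, 260) and the knob at (331,320). I'll use depth for the metric values.

```bash
cat >> h.py <<'E'
def cloud(d,K,C):
    v,u=np.mgrid[:480,:640];u=u.ravel();v=v.ravel();z=d.ravel()
    P=np.c_[(u-K[0,2])/K[0,0]*z,-(v-K[1,2])/K[1,1]*z,-z]@C[:3,:3].T+C[:3,3]
    return P.reshape(480,640,3)
def feats(p,d,K,C):  # p BGR
    P=cloud(d,K,C)*1000;h=cv2.cvtColor(p,cv2.COLOR_BGR2HSV);H,S,V=h[...,0],h[...,1],h[...,2];X,Y,Z=P[...,0],P[...,1],P[...,2]
    near=(abs(X-560)<150)&(abs(Y)<150)&(d>0)
    red=near&((H<6)|(H>174))&(S>150)&(abs(Z-50)<8)
    r=cv2.minAreaRect(P[red][:,:2].astype(np.float32));print("base",np.round(r[0],1),np.round(r[1],1),round(r[2],2),"z",np.median(Z[red]))
    yel=near&(H>18)&(H<34)&(S>120);print("yellow z",np.percentile(Z[yel],[2,50,98]).round(1),yel.sum())
    t=yel&(Z>np.percentile(Z[yel],98)-5);print("handle top",P[t].mean(0).round(1),"min",P[t].min(0).round(1),"max",P[t].max(0).round(1))
    return P,near,yel
E
python3 - <<'E'
from h import *
p=cv2.imread("pics/w1.png");d=np.load("pics/w1.npy");st=np.load("pics/w1s.npy",allow_pickle=True).item()
K,C=cam("wrist",st);P,near,yel=feats(p,d,K,C);Z=P[...,2]
q=onplane(big(((p[...,2]>120)&(p[...,1]<60))),.05,K,C)[:,:2]*1000
print("base by ray",cv2.minAreaRect(q.astype(np.float32)))
def lab(m,n):
    k,L,s,c=cv2.connectedComponentsWithStats(m.astype(np.uint8))
    for i in range(1,k):
        if s[i,4]>25: print(n,c[i].round(),s[i,4],P[L==i].mean(0).round(1),P[L==i].min(0).round(1),P[L==i].max(0).round(1))
lab(near&(Z>80)&(Z<97)&(P[...,0]<500),"saddle")
lab(near&(Z>126)&(Z<137)&~yel,"cheektops")
lab(near&(abs(Z-120)<5)&~yel,"shank")
lab(near&(abs(Z-142)<4),"knob")
E
```

```text
base [553.9 -10.1] [206.6 212.1] 5.24 z 50.231503158620185
yellow z [113.  150.6 440.3] 461
handle top [443.   -6.6 440.4] min [439.6 -94.6 435.9] max [455.5  16.2 447. ]
base by ray ((547.4979248046875, 51.3438835144043), (205.91111755371094, 86.32086181640625), 5.47499418258667)
saddle [303. 197.] 56 [467.9 -65.3  90.3] [464.7 -69.5  80.2] [471.7 -61.2  92.6]
saddle [348. 197.] 62 [463.  -14.   89.7] [459.8 -17.9  80.4] [467.   -9.6  93. ]
saddle [303. 218.] 56 [491.6 -63.1  89.7] [488.6 -67.1  81.9] [496.  -59.3  93.1]
saddle [348. 217.] 55 [486.8 -11.9  90.1] [483.5 -15.7  82.5] [491.1  -8.1  93. ]
cheektops [312. 272.] 192 [540.9 -47.6 131.7] [526.6 -52.1 126. ] [556.5 -43.2 134. ]
cheektops [347. 271.] 212 [536.9  -9.8 131.6] [523.2 -14.9 126. ] [553.3  -5.3 133.5]
cheektops [329. 316.] 89 [591.4 -24.1 131.3] [589.5 -34.3 126.2] [594.5 -12.9 137. ]
shank [346. 257.] 29 [524.8 -11.9 118.6] [523.  -15.  115.1] [531.7  -7.4 123.6]
shank [329. 269.] 301 [539.8 -28.8 121.2] [533.5 -43.9 115.3] [555.5 -12.3 124.5]
shank [290. 268.] 342 [543.7 -72.5 118.3] [537.3 -93.8 115.2] [551.  -51.9 121.6]
shank [356. 269.] 84 [ 5.361e+02 -1.000e-01  1.228e+02] [532.   -4.6 116.2] [542.6   5.  125. ]
shank [329. 311.] 70 [591.4 -23.9 120. ] [590.  -34.2 115.2] [594.5 -12.5 124.8]
knob [262. 272.] 57 [ 542.  -100.2  141.7] [ 538.7 -109.8  138.1] [552.  -95.2 145.3]
knob [330. 326.] 318 [598.9 -23.3 141.8] [589.5 -34.2 138. ] [609.7 -11.9 144.3]
```

send_rows --pt "0.45 0.018 -0.0145 -0.03 0.004" --pt "0.45 0.018 -0.0145 -0.03 0" --pt "0.45 0.018 -0.0145 -0.03 0" --pt "0.45 0.018 -0.015 -0.03 0" --pt "0.45 0 0 -0.03 0"

```text
time: 2.1
tool_pos: [0.5472, -0.1, 0.2032]
tool_rot: [-3.141, 0.001, -3.042]
contact_force: [-0.2, -0.2, -1.1]
opening: 0.0566
grip_force: 0.0
```

send_rows --pt "0.45 0 0 0 0" --pt "0.45 0 0 0 0" --pt "0.45 0 0 0 0"

```text
time: 2.4
tool_pos: [0.5465, -0.0996, 0.2066]
tool_rot: [-3.14, 0.003, -3.042]
contact_force: [-1.0, 0.5, 0.8]
opening: 0.0414
grip_force: 0.0
```

Run:
```python
from h import *
st=observe();K,C=cam("wrist",st);p,d=read_camera("wrist");p=p[:,:,::-1].copy();cv2.imwrite("pics/w2.png",p)
print(st["tool_pos"],st["tool_rot"],st["opening"])
P=cloud(d,K,C)*1000;h=cv2.cvtColor(p,cv2.COLOR_BGR2HSV);H,S=h[...,0],h[...,1]
m=(H>18)&(H<34)&(S>120)&(abs(P[...,0]-546)<25)&(abs(P[...,1]+100)<30)&(d>0)
t=m&(P[...,2]>150);print(m.sum(),t.sum(),P[m].min(0),P[m].max(0),P[t].mean(0) if t.any() else 0)
```

```text
[ 0.54652314 -0.09955959  0.20660356] [-3.14032403  0.00330013 -3.04192676] 0.04141291500450644
987 598 [ 521.12354381 -127.50204707  108.7705578 ] [553.82437376 -78.76289896 299.00286237] [ 544.73813998 -103.80143749  158.74691668]
```

View pics/w2.png

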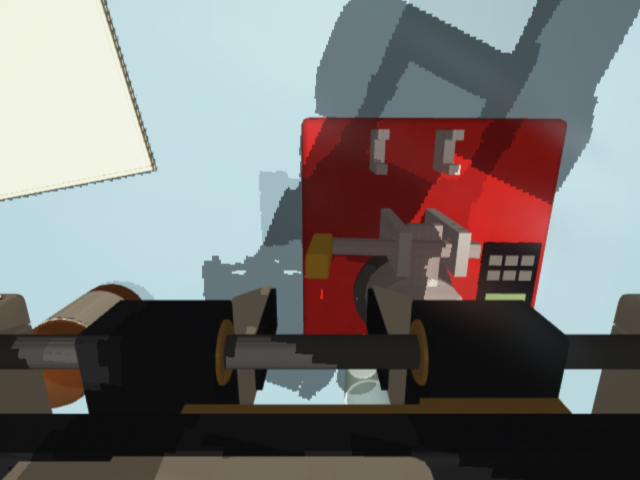

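The view shows the handle at (318,255), between and ahead of the fingers. The shank runs to the bracket at about (400–465, 245), and both notches are empty. Descending.

send_rows --pt "0.45 0 -0.003 -0.03 0" --pt "0.45 0 0 -0.03 0" --pt "0.45 0 0 -0.021 0" --pt "0.45 0 0 0 0" --pt "0.45 0 0 0 0" --grip_force 25

```text
time: 2.95
tool_pos: [0.5465, -0.1034, 0.1249]
tool_rot: [-3.141, 0.002, -3.043]
contact_force: [0.2, 0.4, 0.7]
opening: 0.0411
grip_force: 0.0
```

send_rows --pt "0 0 0 0 0" --pt "0 0 0 0 0" --pt "0 0 0 0 0" --pt "0 0 0 0 0"

```text
time: 3.35
tool_pos: [0.5461, -0.1033, 0.1241]
tool_rot: [-3.142, 0.001, -3.044]
contact_force: [-0.3, 1.7, 9.2]
opening: 0.0154
grip_force: 25.0
```

send_rows --pt "0 0 0 0 0" --pt "0 0 0 0 0"

```text
time: 3.55
tool_pos: [0.5463, -0.103, 0.1247]
tool_rot: [3.141, 0.002, -3.044]
contact_force: [-0.9, 1.7, 7.3]
opening: 0.0151
grip_force: 24.7
```

send_rows --pt "0 0 0 0.001 0" --pt "0 0 0 0 0"

```text
time: 3.75
tool_pos: [0.5463, -0.1026, 0.1255]
tool_rot: [3.141, 0.002, -3.044]
contact_force: [-0.5, 3.2, 7.6]
opening: 0.0142
grip_force: 24.8
```

send_rows --pt "0 0.0005 -0.005 0 0" --pt "0 0.0005 -0.005 0 0" --pt "0 0 0 0 0"

```text
time: 4.05
tool_pos: [0.5473, -0.1134, 0.1253]
tool_rot: [3.141, 0.002, -3.044]
contact_force: [0.6, 0.5, 6.1]
opening: 0.0149
grip_force: 24.8
```

Run:
```python
from h import *
st=observe();K,C=cam("wrist",st);p,d=read_camera("wrist");p=p[:,:,::-1].copy()
P=cloud(d,K,C)*1000;X,Y,Z=P[...,0],P[...,1],P[...,2]
# shank top between handle and cheek: z versus y
m=(abs(X-(539-.095*(Y+28.7)))<3)&(Y<-54)&(Y>-104)&(Z>105)&(Z<135)
for a in range(-104,-54,6):
    k=m&(Y>=a)&(Y<a+6)
    if k.sum()>3: print(a,k.sum(),np.median(Z[k]).round(1))
k=m&(Y>-95);print(np.polyfit(Y[k],Z[k],1),st["torque"],st["contact_force"])
p2,_=read_camera("scene");x=np.vstack([cv2.resize(p[180:330,200:600],(640,240)),cv2.resize(p2[150:290,200:400,::-1],(640,448))[:360]])
cv2.imwrite("pics/c3.png",x)
```

```text
-98 5 117.7
-92 55 118.4
-86 100 118.6
-80 91 118.8
-74 95 119.1
-68 87 119.4
-62 85 119.5
-56 28 119.9
[4.43818799e-02 1.22221450e+02] [0.64492226 0.12656477 0.00249176] [0.57370673 0.51769906 6.13587744]
```

View pics/c3.png

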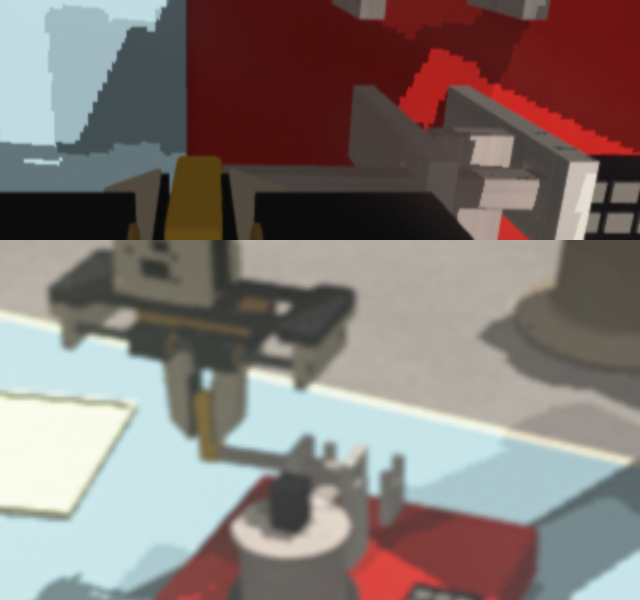

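Upper crop: the handle at (195,195) is held between the fingers, with the shank entering the bracket. The depth profile shows the pin tilted about 2.5°, handle end low. I'll raise it slightly to level it.

send_rows --pt "0 0 0 0.001 0" --pt "0 0 0 0.001 0" --pt "0 0 0 0 0"

```text
time: 4.45
tool_pos: [0.5471, -0.1131, 0.1269]
tool_rot: [3.141, 0.001, -3.043]
contact_force: [0.7, 2.2, 4.6]
opening: 0.014
grip_force: 25.0
```

```bash
cat > tilt.py <<'E'
from h import *
def tilt(y0,y1,x0=539,yr=-28.7,z0=100,z1=135):
    st=observe();K,C=cam("wrist",st);p,d=read_camera("wrist")
    P=cloud(d,K,C)*1000;X,Y,Z=P[...,0],P[...,1],P[...,2]
    k=(abs(X-(x0-.095*(Y-yr)))<3)&(Y<y1)&(Y>y0)&(Z>z0)&(Z<z1)
    f=np.polyfit(Y[k],Z[k],1);print(k.sum(),f,"z at mid",np.polyval(f,(y0+y1)/2),st["torque"],st["contact_force"],st["tool_pos"],st["tool_rot"])
    return P
E
python3 -c "
from tilt import *
tilt(-98,-58)"
```

```text
508 [9.45221584e-03 1.20354433e+02] z at mid 119.6171598919926 [ 0.84397804 -0.0239568  -0.007118  ] [0.70078657 2.21844149 4.59542531] [ 0.54714939 -0.11310024  0.12690219] [ 3.14142483e+00  1.23269759e-03 -3.04346363e+00]
```

send_rows --pt "0 0.001 -0.01 0 0" --pt "0 0.001 -0.01 0 0" --pt "0 0.001 -0.01 0 0" --pt "0 0 0 0 0"

```text
time: 4.9
tool_pos: [0.55, -0.1457, 0.1263]
tool_rot: [-3.14, 0.0, -3.045]
contact_force: [1.0, -3.7, 5.8]
opening: 0.0139
grip_force: 25.0
```

send_rows --pt "0 0.001 -0.01 0 0" --pt "0 0.001 -0.01 0 0" --pt "0 0.001 -0.01 0 0" --pt "0 0.001 -0.01 0 0" --pt "0 0 0 0 0"

```text
time: 5.4
tool_pos: [0.5537, -0.1851, 0.1258]
tool_rot: [-3.141, -0.0, -3.045]
contact_force: [0.8, -0.9, -0.9]
opening: 0.014
grip_force: 25.0
```

```bash
python3 -c "
from tilt import *
P=tilt(-160,-90)
X,Y,Z=P[...,0],P[...,1],P[...,2]
k=(Z>113)&(Z<126)&(abs(X-549)<25)&(Y>-160)&(Y<-60)
q=P[k];print(len(q),q.max(0));print(np.polyfit(q[:,1],q[:,0],1), np.polyval(np.polyfit(q[:,1],q[:,0],1),-100))"
```

```text
1304 [2.99208175e-03 1.18576776e+02] z at mid 118.20276577891539 [-0.00862858 -0.02143312  0.04951632] [ 0.77999981 -0.86651177 -0.93294327] [ 0.55370509 -0.18509351  0.12584702] [-3.14113294e+00 -3.47725988e-04 -3.04485900e+00]
2968 [552.35588447 -79.36596017 120.19419061]
[-6.31073749e-02  5.38222718e+02] 544.5334557614799
```

send_rows --pt "0 -0.025 0 0 0" --pt "0 -0.025 0 0 0" --pt "0 -0.0205 0.01 0 0" --pt "0 0 0.025 0 0" --pt "0 0 0.025 0 0"

```text
time: 5.95
tool_pos: [0.4826, -0.1227, 0.1264]
tool_rot: [3.141, 0.0, -3.045]
contact_force: [0.7, 0.5, -1.5]
opening: 0.0143
grip_force: 25.0
```

send_rows --pt "0 0 0.022 0 0" --pt "0 0 0 0 0" --pt "0 0 0 0 0"

```text
time: 6.25
tool_pos: [0.4834, -0.1011, 0.1264]
tool_rot: [-3.141, 0.0, -3.042]
contact_force: [-0.7, -0.6, -0.1]
opening: 0.0138
grip_force: 25.0
```

```bash
python3 -c "
from tilt import *
P=tilt(-90,0,476.7,-34.6)
X,Y,Z=P[...,0],P[...,1],P[...,2]
for a in range(-90,5,15):
    k=(Z>116.5)&(Z<122)&(abs(X-478)<15)&(Y>a)&(Y<a+15)
    if k.sum()>5: q=P[k];print(a+7.5,k.sum(),np.percentile(q[:,0],[3,50,97]).round(1),'line',round(476.7-.0955*(a+7.5+34.6),1))
k=(Z>113)&(Z<122)&(abs(X-478)<15)&(Y<60);print(P[k].max(0))"
```

```text
1553 [1.31824171e-03 1.18823672e+02] z at mid 118.76435142657452 [0.0116254  0.00297698 0.06931664] [-0.66478211 -0.56218559 -0.14067698] [ 0.48338199 -0.10109407  0.12640364] [-3.14121686e+00  2.29790056e-04 -3.04177527e+00]
-82.5 146 [476.4 477.7 480.3] line 481.3
-67.5 392 [475.1 477.9 481.3] line 479.8
-52.5 400 [473.6 476.4 479.7] line 478.4
-37.5 404 [472.1 474.9 478.4] line 477.0
-22.5 602 [470.7 475.2 480. ] line 475.5
-7.5 623 [469.3 473.7 478.8] line 474.1
7.5 136 [468.8 473.4 478.1] line 472.7
[481.9183393    3.95990024 121.98903987]
```

send_rows --pt "0 0 -0.001 -0.01 0" --pt "0 0 0 -0.01 0" --pt "0 0 0 -0.008 0" --pt "0 0 0 -0.004 0" --pt "0 0 0 0 0"

```text
time: 6.8
tool_pos: [0.4829, -0.1024, 0.0934]
tool_rot: [3.141, -0.001, -3.044]
contact_force: [-0.8, 0.4, -0.1]
opening: 0.0142
grip_force: 25.0
```

send_rows --pt "0 0 0 -0.001 0" --pt "0 0 0 0 0"

```text
time: 7.0
tool_pos: [0.4834, -0.1024, 0.0934]
tool_rot: [-3.142, 0.0, -3.043]
contact_force: [-0.5, 0.5, -0.6]
opening: 0.0135
grip_force: 25.0
```

```bash
python3 -c "
from tilt import *
P=tilt(-60,0,476.7,-34.6,75,100)"
```

```text
1239 [2.80822077e-03 8.58811365e+01] z at mid 85.79688985772803 [0.0068847  0.00210544 0.01114932] [-0.53185811  0.48348371 -0.63903505] [ 0.48338557 -0.10235837  0.09338074] [-3.14158879e+00  2.88755277e-04 -3.04336679e+00]
```

send_rows --pt "0 0 0 -0.001 0" --pt "0 0 0 0 0" --pt "0.1 0 0 0 0" --pt "0.2 0 0 0 0" --pt "0.4 0 0 0 0"

```text
time: 7.55
tool_pos: [0.4832, -0.1023, 0.0922]
tool_rot: [3.141, -0.0, -3.043]
contact_force: [0.1, 0.0, 0.1]
opening: 0.0222
grip_force: 0.0
```

send_rows --pt "0.45 0 0 0 0" --pt "0.45 0 0 0.02 0" --pt "0.45 0 0 0.04 0" --pt "0.45 0 0 0.04 0" --pt "0.45 0 0 0.04 0"

```text
time: 8.05
tool_pos: [0.4829, -0.1022, 0.2336]
tool_rot: [3.141, -0.001, -3.043]
contact_force: [1.3, -0.2, 0.6]
opening: 0.0408
grip_force: 0.0
```

send_rows --pt "0.6 0 0.01 0.01 0" --pt "0.6 0 0 0 0" --pt "0.6 0 0 0 0"

```text
time: 8.35
tool_pos: [0.4826, -0.0919, 0.241]
tool_rot: [3.141, -0.002, -3.043]
contact_force: [0.0, -0.2, -0.4]
opening: 0.0547
grip_force: 0.0
```

```bash
python3 -c "
from tilt import *
P=tilt(-60,0,476.7,-34.6,75,100)
X,Y,Z=P[...,0],P[...,1],P[...,2]
k=(Z>138)&(Z<146)&(abs(X-599)<20)&(abs(Y+23)<20);print('knob',k.sum(),P[k].mean(0) if k.any() else 0)
p,d=read_camera('wrist');cv2.imwrite('pics/w4.png',p[:,:,::-1])"
```

```text
464 [-1.54741704e-03  8.50023621e+01] z at mid 85.04878457709829 [ 0.02652607 -0.0049057   0.04841405] [ 0.03503223 -0.1863634  -0.38388641] [ 0.48260095 -0.09193677  0.24098495] [ 3.14069650e+00 -1.92908745e-03 -3.04270692e+00]
knob 543 [600.91477993 -24.95295176 141.8538479 ]
```

View pics/w4.png

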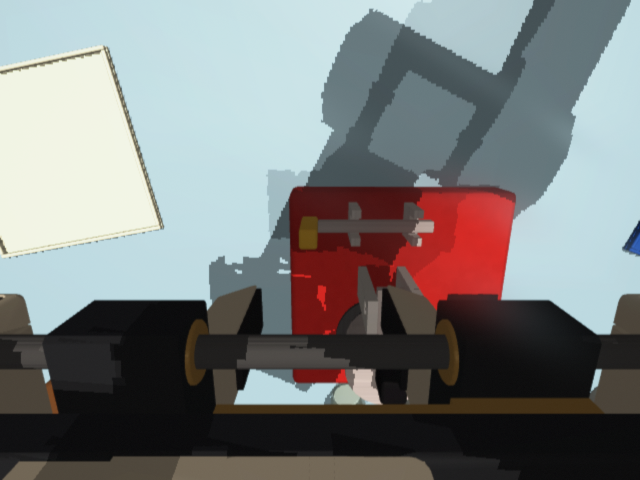

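The pin is parked in both notches, (355,225) and (413,225), with its handle upright at (308,232). The depth fit shows it level, with the shank top at 85 mm. Now the lid knob.

send_rows --pt "0.6 0.03 0.018 -0.01 -0.003" --pt "0.6 0.03 0.018 -0.01 0" --pt "0.6 0.03 0.018 -0.01 0" --pt "0.6 0.027 0.015 -0.01 0" --pt "0.6 0 0 0 0" --grip_force 35

```text
time: 8.95
tool_pos: [0.6011, -0.0215, 0.198]
tool_rot: [3.14, -0.005, -3.044]
contact_force: [0.1, -0.3, -0.5]
opening: 0.0551
grip_force: 0.0
```

send_rows --pt "0.6 0 0 -0.03 0" --pt "0.6 0 0 -0.03 0" --pt "0.6 0 0 -0.02 0" --pt "0.6 0 0 0 0" --pt "0.6 0 0 0 0"

```text
time: 9.45
tool_pos: [0.5998, -0.0238, 0.1222]
tool_rot: [3.141, -0.001, -3.047]
contact_force: [0.1, 0.2, 0.9]
opening: 0.0554
grip_force: 0.0
```

send_rows --pt "0.6 0 0 -0.009 0" --pt "0.6 0 0 0 0" --pt "0 0 0 0 0" --pt "0 0 0 0 0" --pt "0 0 0 0 0"

```text
time: 9.95
tool_pos: [0.6005, -0.0233, 0.1137]
tool_rot: [-3.141, 0.001, -3.046]
contact_force: [-0.5, 0.0, -0.1]
opening: 0.0356
grip_force: 0.0
```

send_rows --pt "0 0 0 0 0" --pt "0 0 0 0 0"

```text
time: 10.15
tool_pos: [0.6003, -0.0231, 0.1135]
tool_rot: [3.141, 0.0, -3.046]
contact_force: [0.2, -0.1, 1.3]
opening: 0.0217
grip_force: 35.0
```

Gripped at 22 mm. Lifting.

send_rows --pt "0 0 0 0.005 0" --pt "0 0 0 0.01 0" --pt "0 0 0 0.015 0" --pt "0 0 0 0.02 0" --pt "0 0 0 0.02 0"

```text
time: 10.65
tool_pos: [0.6001, -0.0234, 0.1845]
tool_rot: [3.142, -0.0, -3.046]
contact_force: [0.2, -0.6, -3.4]
opening: 0.0215
grip_force: 35.0
```

send_rows --pt "0 0 0 0.02 0" --pt "0 0 0 0.02 0" --pt "0 0 0 0.01 0" --pt "0 0 0 0 0"

```text
time: 11.05
tool_pos: [0.6009, -0.0234, 0.2351]
tool_rot: [-3.141, 0.003, -3.046]
contact_force: [0.4, 0.0, -2.7]
opening: 0.0218
grip_force: 35.0
```

send_rows --pt "0 -0.01 -0.024 0 0" --pt "0 -0.018 -0.043 0 0" --pt "0 -0.018 -0.043 0 0" --pt "0 -0.018 -0.043 0 0" --pt "0 -0.018 -0.043 0 0"

```text
time: 11.55
tool_pos: [0.5169, -0.2205, 0.2321]
tool_rot: [3.14, -0.002, -3.046]
contact_force: [0.8, -0.7, -2.0]
opening: 0.0219
grip_force: 35.0
```

send_rows --pt "0 -0.018 -0.043 0 0" --pt "0 -0.018 -0.043 0 0" --pt "0 -0.015 -0.04 -0.02 0" --pt "0 -0.01 -0.025 -0.02 0" --pt "0 0 0 0 0"

```text
time: 12.05
tool_pos: [0.4539, -0.3722, 0.1888]
tool_rot: [3.137, -0.005, -3.051]
contact_force: [-0.0, 0.8, -3.1]
opening: 0.0216
grip_force: 35.0
```

Run:
```python
from h import *
st=observe();K,C=cam("wrist",st);p,d=read_camera("wrist");p=p[:,:,::-1].copy();cv2.imwrite("pics/w5.png",p)
P=cloud(d,K,C)*1000;print(st["tool_pos"],st["tool_rot"])
k=(P[...,2]>2)&(P[...,2]<15)&(p[...,0].astype(int)<p[...,2])&(p.max(2)>60)&(abs(P[...,0]-457)<140)&(abs(P[...,1]+372)<140)
r=cv2.minAreaRect(P[k][:,:2].astype(np.float32));print(k.sum(),r)
p,d=read_camera("top");p=p[:,:,::-1];cv2.imwrite("pics/t5.png",p)
```

```text
[ 0.45391621 -0.37224965  0.1888347 ] [ 3.13650243 -0.00529726 -3.05090112]
20175 ((458.52545166015625, -372.3281555175781), (180.75282287597656, 181.534423828125), 16.259763717651367)
```

View pics/w5.png

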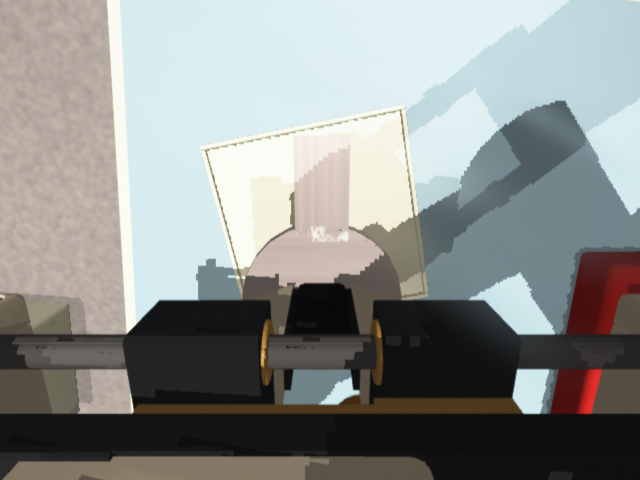

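The lid is held level over the tray, with its tongue towards (322,185) and the tray outline fully fitted: centre (458.5, −372.3) mm.

send_rows --pt "0 0.002 0 0 0" --pt "0 0 0 0 0" --pt "0 0 0 -0.03 0" --pt "0 0 0 -0.03 0" --pt "0 0 0 0 0"

```text
time: 12.65
tool_pos: [0.4582, -0.3677, 0.1301]
tool_rot: [3.136, -0.004, -3.045]
contact_force: [-0.2, 0.4, -2.7]
opening: 0.0217
grip_force: 35.0
```

send_rows --pt "0 0 0 -0.03 0" --pt "0 0 0 -0.03 0" --pt "0 0 0 -0.02 0" --pt "0 0 0 0 0" --pt "0 0 0 0 0"

```text
time: 13.15
tool_pos: [0.4603, -0.3707, 0.055]
tool_rot: [-3.14, 0.001, -3.046]
contact_force: [-0.4, 0.0, -2.8]
opening: 0.0216
grip_force: 35.0
```

send_rows --pt "0 -0.0015 -0.0015 -0.01 0" --pt "0 0 0 -0.01 0" --pt "0 0 0 -0.005 0" --pt "0 0 0 0 0" --pt "0 0 0 0 0"

```text
time: 13.65
tool_pos: [0.4577, -0.3718, 0.0282]
tool_rot: [3.141, -0.0, -3.046]
contact_force: [0.2, 0.2, -1.5]
opening: 0.0217
grip_force: 35.0
```

send_rows --pt "0 0 0 -0.001 0" --pt "0 0 0 0 0"

```text
time: 13.85
tool_pos: [0.4579, -0.3719, 0.0274]
tool_rot: [-3.141, 0.0, -3.046]
contact_force: [0.5, 0.0, -1.4]
opening: 0.0218
grip_force: 35.0
```

send_rows --pt "0 0 0 -0.0007 0" --pt "0 0 0 0 0" --pt "0 0 0 0 0"

```text
time: 14.15
tool_pos: [0.4579, -0.3719, 0.0274]
tool_rot: [-3.141, 0.0, -3.046]
contact_force: [-0.4, 0.6, 5.6]
opening: 0.0217
grip_force: 35.0
```

Contact is firm at +5.6 N. Releasing gently, then withdrawing.

send_rows --pt "0.28 0 0 0 0" --pt "0.35 0 0 0 0" --pt "0.45 0 0 0 0" --pt "0.5 0 0 0 0" --pt "0.5 0 0 0 0"

```text
time: 14.65
tool_pos: [0.4577, -0.3718, 0.0265]
tool_rot: [3.141, -0.0, -3.046]
contact_force: [0.5, -0.2, -0.1]
opening: 0.0455
grip_force: 0.0
```

send_rows --pt "0.5 0 0 0.02 0" --pt "0.5 0 0 0.04 0" --pt "0.5 0 0 0.05 0" --pt "0.5 0 0 0.05 0" --pt "0.5 -0.01 0.0 0.04 0"

```text
time: 15.15
tool_pos: [0.4486, -0.372, 0.2297]
tool_rot: [-3.139, 0.002, -3.046]
contact_force: [0.1, -1.4, 0.5]
opening: 0.0459
grip_force: 0.0
```

send_rows --pt "0.5 -0.03 0.0 0.02 0" --pt "0.5 -0.03 0 0 0" --pt "0.5 -0.02 0 0 0" --pt "0.5 0 0 0 0" --pt "0.5 0 0 0 0"

```text
time: 15.65
tool_pos: [0.368, -0.372, 0.2468]
tool_rot: [-3.141, 0.001, -3.047]
contact_force: [-0.1, -0.1, 0.1]
opening: 0.0459
grip_force: 0.0
```

Run:
```python
from h import *
st=observe();K,C=cam("wrist",st);p,d=read_camera("wrist");p=p[:,:,::-1].copy()
P=cloud(d,K,C)*1000;X,Y,Z=P[...,0],P[...,1],P[...,2];n=(abs(X-458)<90)&(abs(Y+372)<90);print(st["tool_pos"],st["time"])
k=n&(abs(Z-56)<6);print("knob",k.sum(),P[k].mean(0))
k=n&(Z>16)&(Z<30);q=P[k];A=np.c_[q[:,:2],np.ones(len(q))];print("disc",k.sum(),np.linalg.lstsq(A,q[:,2],rcond=None)[0],np.median(q[:,2]))
p2,_=read_camera("scene");cv2.imwrite("pics/end.png",np.vstack([cv2.resize(p,(400,300)),cv2.resize(p2[170:340,150:377,::-1],(400,300))]))
```

```text
[ 0.36797897 -0.37201202  0.2468178 ] 15.65
knob 449 [ 457.87554089 -373.16144819   55.63422943]
disc 3642 [ 5.27195719e-03 -6.89996986e-04  1.96254457e+01] 22.256926471091873
```

View pics/end.png

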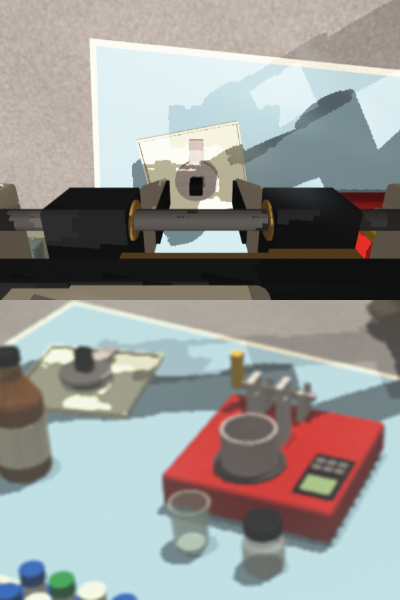

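The lid sits flat in the tray: knob at (458, −373) mm, disc top at 22 mm and level. The jar is open, the pin is upright in its rest and the bystanders haven't moved. Handing in.

```bash
python3 -c "
from cell import *
print(hand_in())"
```

```text
the job is handed in; nothing more can be done
None
```

The job is handed in at about 16 s of robot time: the pin lies in both notches with its handle upright, and the lid is flat and knob up within about 1 mm of the white tray's middle.

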